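# Book a drawer front in at the finishing bench

## Robot

A 7-joint arm with a two-finger parallel gripper is mounted at the origin on the work surface. World frame = base frame: x ahead of the robot, y to its left, z up, the work surface at z = 0. Lengths are in m, angles in rad, forces in N, time in s.
With the tool pointing down it reaches from about 0.4 to 0.875 m from the base axis. Payload 19.3 kg.
Tool frame: the origin (TCP) lies on the centre line of the jaws, within the pads' length; the fingertips stand 14 mm ahead of it and the grasp point (between the pads) lies 5 mm behind it; z points along the fingers, y is the line along which they close (so a half turn about z gives the same grasp; the last joint's range is limited). The gripper opens to 85 mm and grips with 20 to 120 N. Pads are 22 mm wide; open, the fingers measure 114 mm over their backs; the gripper's body (76 mm by 85 mm) begins 54 mm behind the grasp point. The pads swing forward as they close: fully open they stand 13 mm farther back than shut.
Start: joints at [-1.369, 0.521, -0.036, 1.599, 0.021, 1.021, -0.113], TCP at [0.168, 0.602, 0.245] pointing down, gripper open.
Joint ranges: [-2.91, 2.91], [-0.3, 2.13], [-1.5, 1.42], [0.17, 2.43], [-1.26, 4.41], [0.16, 1.93], [-2.52, 2.52]. Speed limits (rad/s): [1.89, 1.89, 2.39, 2.39, 3.01, 3.01, 3.01].

## Interface

Orientations are given as [roll, pitch, yaw] about the fixed x, y, z axes, in that order (R = Rz(yaw) Ry(pitch) Rx(roll)).
In Python, from workcell import bot, grab_frame, regions_of gives the robot as it stands. The module is installed in compiled form; this text tells all that it offers.
- The arm moves only by the tool play_rows, never from a script. Its argument "plan" is a list of rows, each a list of 3 entries, a list of its own where there are three numbers: the shift along the tool's x, y, z in units of 2.5 cm (1.0 is 2.5 cm), then the turn, a rotation vector about the tool's x, y, z in units of 0.15 rad (1.0 is 0.15 rad), then the closure, from -1 (fully open) to 1 (shut). In form: [[[tx, ty, tz], [rx, ry, rz], jaw], ...]. A call has 1 to 20 rows; each row shifts and turns the commanded pose from where the row before left it, along the tool's axes as they then stand; what a row does not reach is not made up. A row lasts 1/8 s, in which the tool goes at most 62.5 mm and 10.7 degrees, less where a joint would pass 70% of its speed; a pose out of reach is approached as far as the arm can. A call with a number of a shift or a turn outside -1 to 1 is refused whole. A call with a gripper value outside its range is refused whole. The fingers move at their own pace and stop on an object; "newtons" is the grip in N (left out, the last holds). Time passes only in rows, so rows that do not move let the fingers close. It gives the time, the measured TCP pose, the force, the opening and the grip force at its end, in the units of the state.
- bot.observe(): the state, without advancing time (a new reading comes with each control period).
- grab_frame(name): name is "scene" or "top" or "wrist"; returns a dict with "pixels" (480x640x3 uint8, red, green, blue), "depth" (480x640 float32, m along the optical axis (not along the pixel's ray), 0 where there is no reading), "camera_matrix" (3x3 intrinsics, pixels), "distortion" ([k1, k2, p1, p2, k3] as OpenCV has them; the pictures are not rectified), "R" (3x3) and "t" (3): a world point X has camera coordinates R X + t. Camera axes: x right, y down, z forward; pixel columns grow to the right and rows downward; lengths in m; the calibration is good to about 2 mm. A picture is of the moment at which its call begins.
- bot.job_done(): hands the job in; it is judged then, once.
Trained networks look in the newest picture that a camera, given by its name, has taken for a name from the list of things; names that differ only in an ending like _2 or _b are one class to them, and where a whole thing is asked for, a point or a joint stands for the part that bears it (a point fixed in the world has none). Each returns a list of dicts, best first, with "p" (0 to 1); they miss things now and then, are a little off and sometimes report something else, mostly with a low value. They report only what shows in the picture. A call takes as long as a camera call. They do not tell look-alikes from the thing itself.
- regions_of(thing, camera): "mask" (480x640 bool, what is visible of it) and "box" ([left, top, right, bottom] in pixels, round what is visible of it).
The state is a dict: "clock": time; "qpos": joint angles; "qd": joint speeds; "joint_efforts": joint torques, N m; "position": TCP position; "tool_rot": TCP orientation; "force": force on the tool from outside, world axes, zero at the start; "moment": the same for the moment, N m; "grip_width": finger opening in m; "finger_force": force on a finger pad.
Only numpy, scipy, OpenCV 4.12 (cv2) and the standard library are available. Lean on these libraries where they do the work, as an engineer would, in place of code of your own. Each camera call takes 0.05 s, during which the arm holds its last target. There are 200 camera calls.

## Task

Book this job in at the finishing bench: slide the wooden drawer front over the bench, without lifting it, until its long edge lies flat along the metal fence and its end is up against the inner face of the stop block. Also turn the lacquer tin, on its spot on the reader's plate and left standing upright, so that its paper label squarely faces the reader's window. Do not disturb the glue bottle, steel can, screwdriver and tape measure on the robot's side of the fence.

Things in the scene. Friction and masses are not known exactly. Their poses are not given: they have to be found in the camera images.
- panel: The drawer front: a loose flat block of plain pale wood, slightly raised field on top, too wide to grasp: 160 mm along its own y, 110 mm along its own x, 33 mm high, 0.3 to 0.6 kg. Origin: centre of its underside. Starts in front of the fence's middle, clear of it, its long side within 35 degrees of parallel to it (either long side may go to the fence).
- fence: The fence: a fixed aluminium rail along the far side of the work area, 780 mm long along its own y, 40 mm deep, 50 mm high. Origin: at bench level, middle of its front face, which looks towards the robot along its own -x. The drawer front lies flat on it when its centre is at -0.055 along the fence's x.
- stop: The stop: a fixed dark wood block at one end of the fence (left or right, it varies), axes parallel to the fence's, 50 mm wide (y), 45 mm high plus 6 mm bolt heads. Origin: bench level, middle of its end towards the robot; it runs 100 mm from there along +x to the fence. Inner face: towards the fence's middle, 25 mm from the centre line; drawer front touches it with centres 105 mm apart along y.
- reader: The label reader, fixed, at the fence's other end: a dark steel plate 10 mm thick, 100 mm wide (y), from -0.12 to +0.045 along its own x, and a grey block on it, 70 mm wide, from -0.112 to -0.062 along x (towards the robot), top 65 mm above the bench. Origin: at bench level, under the tin's spot. Its own +x is the way its window looks.
- window (a point): Centre of the reader's glass window, on the block's face towards the tin, 42 mm above the bench, 62 mm from the tin's spot along the reader's own -x.
- tin: The lacquer tin: a loose upright dark metal cylinder, 64 mm diameter, 110 mm high (58 mm lid, top 4 mm), 0.25 to 0.5 kg, on the reader's plate (underside 10 mm, top 120 mm above the bench). Origin: centre of its underside. Its own +x points out through the middle of its paper label. Starts turned any way, at least 40 degrees off facing the window.
- label (a point): Centre of the tin's paper label (30 mm wide, 65 mm high) on its side, 55 mm above its underside, 32 mm from its axis along its own +x. A flap of the same paper, 20 by 24 mm, lies on the lid on that side and shows from above.
- glue: Bystander: upright white plastic glue bottle, 60 mm diameter, 170 mm high, standing on the bench to one side of the drawer front. Origin: centre of its underside.
- can: Bystander: upright bare steel can, 60 mm diameter, 120 mm high, standing on the bench to the other side of the drawer front, not on the plate. Origin: centre of its underside.
- driver: Bystander: a screwdriver lying on the bench near the robot, about 200 mm long. Origin: under its middle.
- tape: Bystander: a grey tape measure case, 70 by 40 mm, 65 mm high, near the robot. Origin: centre of its underside.
Things that resemble listed ones, but are neither listed nor needed, are in the scene too. What is shaped like the reader but turquoise is not meant.

How it is judged:
At the end, for the whole second after the job is handed in: Drawer front at rest on the bench, square to the fence within 0.06 rad, its long edge within 7 mm of the fence and its end within 7 mm of the stop; tin upright and at rest on the reader's plate within 15 mm of its spot, its label facing the window within 0.2 rad (x of panel in the frame of fence between -0.062 and -0.05 m and angle between the x axis of panel and the x axis of fence, either way round below 0.06 rad and (y of panel in the frame of stop between 0.099 and 0.112 m or y of panel in the frame of stop between -0.112 and -0.099 m) and horizontal distance between panel and fence below 0.26 m and angle between each of panel, tin's own z axis and vertical below 0.06 rad and linear speed of each of panel, tin below 0.01 m/s and angle between the x axis of tin and the x axis of reader, either way round below 0.2 rad and horizontal distance between label and window below 0.05 m and horizontal distance between tin and reader below 0.015 m and height (world z) of tin below 0.016 m); the robot touches nothing.
It fails at once if the drawer front is lifted (centre over 15 mm up) or tipped (over 0.3 rad) (height (world z) of panel above 0.015 m or angle between panel's own z axis and vertical above 0.3 rad).
It fails at once if the tin is tipped over 0.35 rad (angle between tin's own z axis and vertical above 0.35 rad).
It fails at once if the glue bottle, steel can, screwdriver or tape measure is shifted more than 25 mm or knocked over (distance of any of glue, can, driver, tape from where it was at the start of the episode above 0.025 m or angle between any of glue, can's own z axis and vertical above 0.4 rad).
It also fails if it takes over 70 s, if anything falls off the work surface, if the arm or the gripper's body presses on something with over 40 N, if the wrist force passes 120 N, or if a joint passes its speed limit or range.

## Working session

There is one attempt and no reset: what is moved stays moved. The work goes in short steps, Python scripts to look and compute and a tool call to move; the robot and the scene stay as the last step left them, time stands still between calls to the robot, and variables do not carry over. Pictures are saved under pics/ and viewed, at most 10 in all, crops included, and the job is handed in when it is done.

Besides the shell and the picture viewer there is one more tool, called after "Call:" as name(argument=value, ...) on one line, values as JSON. play_rows: Moves the arm, as the interface text tells. Its arguments: {"type":"object","properties":{"plan":{"type":"array"},"newtons":{"type":"number"}},"required":["plan"]}

```bash
mkdir -p pics
cat > h.py <<'E'
import numpy as np, cv2
from workcell import bot, grab_frame, regions_of
def pts(f, mask=None):
    K=f["camera_matrix"];d=f["depth"]
    if mask is None: mask=np.ones(d.shape,bool)
    v,u=np.nonzero(mask&(d>0))
    n=cv2.undistortPoints(np.stack([u,v],1).astype(np.float64)[:,None],K,np.array(f["distortion"]))[:,0]
    z=d[v,u]; C=np.c_[n*z[:,None],z]
    return (C-f["t"])@f["R"], u, v
def save(f,n): cv2.imwrite(f"pics/{n}.png",f["pixels"][:,:,::-1])
E
python3 - <<'E'
from h import *
o=bot.observe(); print(o)
for c in ["top","scene"]:
    f=grab_frame(c); save(f,c+"0"); print(c,f["t"],f["R"])
    for th in ["panel","fence","stop","reader","tin","label","glue","can","driver","tape"]:
        for r in regions_of(th,c)[:3]:
            P,u,v=pts(f,r["mask"])
            if len(P): print(th,round(r["p"],2),r["box"],np.median(P,0).round(3),P.min(0).round(3),P.max(0).round(3))
E
```

```text
{'clock': 0.0, 'qpos': array([-1.36919658,  0.52201963, -0.0363255 ,  1.60001728,  0.02121322,
        1.0210575 , -0.11281506]), 'qd': array([ 0.00028002,  0.00155954,  0.00053109, -0.00047865, -0.00092271,
       -0.00079734,  0.00095999]), 'joint_efforts': array([-2.03109789e-04, -9.27130938e+01,  1.98011957e+00, -3.69921613e+01,
        1.78767694e-02,  8.64506786e-03, -6.66842709e-06]), 'position': array([0.16774435, 0.60174027, 0.24471891]), 'tool_rot': array([-3.14047997e+00,  9.07123333e-05,  2.86977335e+00]), 'force': array([ 0.13516332,  0.10225284, -0.21956783]), 'moment': array([ 0.06254937,  0.00614705, -0.03822536]), 'finger_force': 0.0, 'grip_width': 0.08509907660745039}
top [0.015105   0.52184881 1.24347284] [[ 0.01619815 -0.99981002 -0.01084141]
 [-0.98828401 -0.01436376 -0.15194866]
 [ 0.15176407  0.01317567 -0.98832893]]
panel 0.58 [311.1, 210.5, 384.6, 269.5] [ 0.531 -0.043  0.031] [ 0.461 -0.132 -0.004] [0.604 0.046 0.04 ]
fence 0.79 [180.2, 167.9, 482.5, 190.0] [ 0.688 -0.     0.047] [ 0.668 -0.408 -0.007] [0.738 0.389 0.059]
stop 0.97 [446.2, 184.3, 475.0, 225.
[... 2037 characters left out ...]
404.4] [0.583 0.332 0.11 ] [ 0.516  0.224 -0.001] [0.602 0.352 0.124]
label 0.22 [303.8, 144.7, 322.1, 170.2] [ 0.329 -0.301  0.051] [ 0.232 -0.438 -0.   ] [ 0.352 -0.283  0.069]
glue 0.97 [266.6, 143.7, 296.6, 212.1] [ 0.484 -0.192  0.084] [ 0.342 -0.495 -0.001] [ 0.507 -0.177  0.171]
can 0.68 [344.8, 262.2, 382.6, 327.4] [0.509 0.195 0.09 ] [ 0.395  0.057 -0.002] [0.527 0.21  0.123]
driver 0.95 [444.4, 312.8, 534.8, 350.3] [0.348 0.333 0.021] [ 0.198  0.307 -0.003] [0.404 0.359 0.029]
tape 0.9 [302.4, 142.0, 320.4, 172.0] [ 0.329 -0.3    0.053] [ 0.285 -0.351  0.003] [ 0.351 -0.283  0.069]
tape 0.42 [160.7, 181.0, 344.4, 465.3] [0.698 0.159 0.049] [ 0.654 -0.455 -0.004] [0.722 0.387 0.056]
```

Run:
```python
from h import *
im=cv2.imread("pics/top0.png"); cv2.imwrite("pics/topc.png",cv2.resize(im[160:370,175:490],None,fx=2.5,fy=2.5,interpolation=cv2.INTER_CUBIC))
im=cv2.imread("pics/scene0.png"); cv2.imwrite("pics/scc.png",cv2.resize(im[130:470,150:550],None,fx=1.75,fy=1.75,interpolation=cv2.INTER_CUBIC))
f=grab_frame("top")
P,u,v=pts(f)
def rect(sel,n):
    Q=P[sel][:,:2].astype(np.float32); (c,s,a)=cv2.minAreaRect(Q); print(n,len(Q),np.round(c,4),np.round(s,4),round(a,2),np.median(P[sel],0).round(4))
X,Y,Z=P.T
rect((X>.44)&(X<.62)&(abs(Y+.04)<.12)&(Z>.02)&(Z<.045),"panel")
rect((X>.64)&(X<.76)&(Z>.035)&(Z<.065)&(abs(Y)<.3),"fence")
rect((X>.56)&(X<.672)&(Y<-.29)&(Y>-.39)&(Z>.03)&(Z<.06),"stop")
s=(X>.5)&(X<.65)&(Y>.25)&(Y<.38)&(Z>.108)&(Z<.13);print("tin circ",cv2.minEnclosingCircle(P[s][:,:2].astype(np.float32)));rect(s,"tintop")
rect((X>.4)&(X<.6)&(Y>.22)&(Y<.4)&(Z>.05)&(Z<.078),"readerblock")
rect((X>.4)&(X<.65)&(Y>.22)&(Y<.4)&(Z>.005)&(Z<.016),"plate")
g=f["pixels"][v,u].astype(int)
b=s&(g.min(1)>130); print(b.sum()); print(np.c_[P[s].round(3),g[s]][::25])
rect(b,"flap")
# fence front line
for y0 in np.arange(-.28,.38,.08):
    q=(abs(Y-y0)<.02)&(X>.62)&(X<.76)&(Z>.04)&(Z<.06); print(round(y0,2),X[q].min().round(4) if q.any() else None,X[q].max().round(4) if q.any() else None)
```

```text
panel 2711 [ 0.5337 -0.0446] [0.1602 0.1111] 74.63 [ 0.5321 -0.0438  0.0312]
fence 3758 [0.6935 0.    ] [0.0421 0.6001] 0.76 [ 6.922e-01 -6.000e-04  4.810e-02]
stop 765 [ 0.6251 -0.3332] [0.0938 0.0536] 0.51 [ 0.6242 -0.3312  0.0434]
tin circ ((0.5701602101325989, 0.3202598989009857), 0.03331815078854561)
tintop 555 [0.5695 0.3196] [0.0628 0.0634] 16.45 [0.5678 0.3184 0.1184]
readerblock 664 [0.5224 0.308 ] [0.124  0.0711] 12.83 [0.4889 0.2981 0.0642]
plate 942 [0.5242 0.3091] [0.2477 0.172 ] 1.3 [0.5314 0.2917 0.0089]
114
[[6.01e-01 3.23e-01 1.13e-01 9.10e+01 7.00e+01 5.00e+01]
 [5.97e-01 3.08e-01 1.13e-01 4.80e+01 4.70e+01 4.90e+01]
 [5.90e-01 3.30e-01 1.19e-01 7.00e+01 6.70e+01 6.70e+01]
 [5.88e-01 3.20e-01 1.18e-01 6.50e+01 6.20e+01 6.30e+01]
 [5.85e-01 3.13e-01 1.19e-01 6.50e+01 6.20e+01 6.60e+01]
 [5.83e-01 3.08e-01 1.17e-01 6.60e+01 6.40e+01 6.60e+01]
 [5.80e-01 3.05e-01 1.21e-01 1.12e+02 1.09e+02 9.30e+01]
 [5.77e-01 3.04e-01 1.23e-01 1.94e+02 1.90e+02 1.50e+02]
 [5.75e-01 3.07e-01 1.21e-01 2.14e+02 2.07e+02 1.66e+02]
 [5.74e-01 3.11e-01 1.16e-01 1.62e+02 1.54e+02 1.27e+02]
 
[... 280 characters left out ...]
01]
 [5.59e-01 3.29e-01 1.15e-01 6.50e+01 6.50e+01 6.50e+01]
 [5.55e-01 3.30e-01 1.20e-01 6.80e+01 6.90e+01 6.40e+01]
 [5.54e-01 3.29e-01 1.17e-01 6.70e+01 6.30e+01 6.20e+01]
 [5.51e-01 3.25e-01 1.19e-01 6.30e+01 6.40e+01 6.10e+01]
 [5.49e-01 3.18e-01 1.18e-01 7.00e+01 7.00e+01 7.00e+01]
 [5.46e-01 3.09e-01 1.18e-01 6.80e+01 6.20e+01 6.20e+01]
 [5.43e-01 3.32e-01 1.11e-01 5.40e+01 5.40e+01 5.40e+01]
 [5.41e-01 3.06e-01 1.08e-01 4.00e+01 3.40e+01 3.30e+01]]
flap 114 [0.569  0.3143] [0.0466 0.0231] 71.63 [0.5682 0.3065 0.1198]
-0.28 0.678 0.7183
-0.2 0.6768 0.7168
-0.12 0.6746 0.7153
-0.04 0.6733 0.7137
0.04 0.6721 0.7125
0.12 0.6717 0.7114
0.2 0.671 0.7108
0.28 0.6699 0.711
0.36 0.6687 0.7096
```

View pics/topc.png

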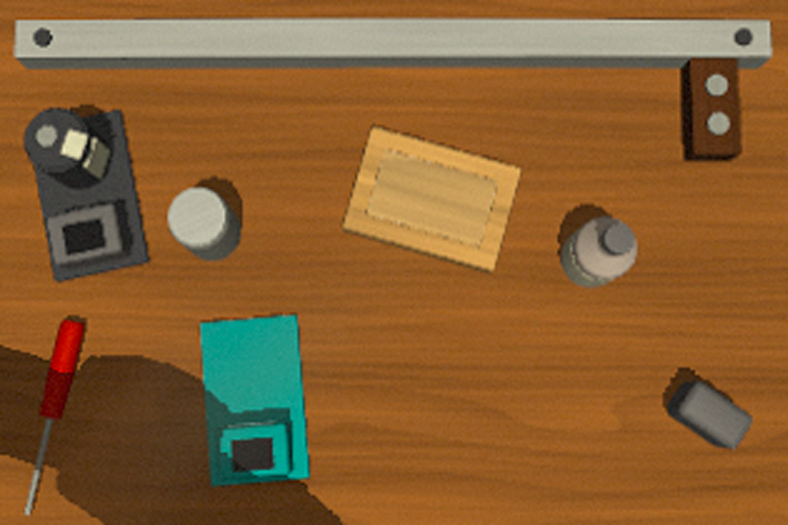

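View pics/scc.png

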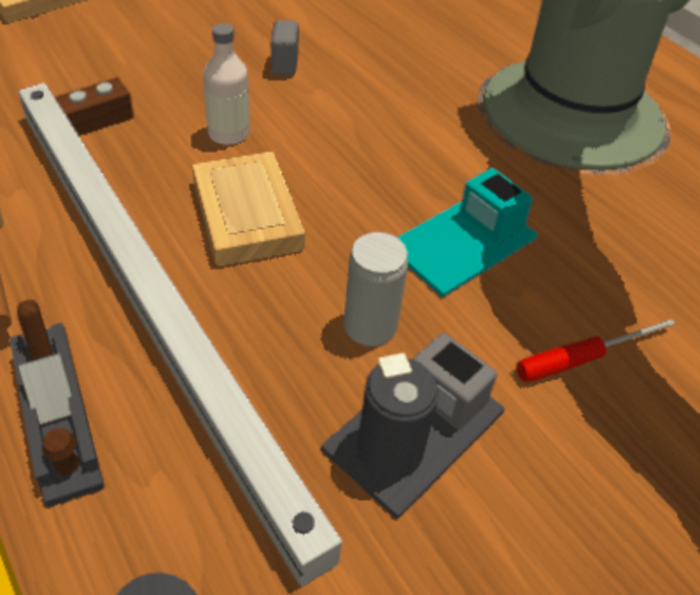

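```bash
cat > m.py <<'E'
from h import *
def measure(c="top"):
    f=grab_frame(c);P,u,v=pts(f);X,Y,Z=P.T;g=f["pixels"][v,u].astype(int);out={}
    def rect(s,n):
        c,sz,a=cv2.minAreaRect(P[s][:,:2].astype(np.float32));print(n,s.sum(),np.round(c,4),np.round(sz,4),round(a,2));return np.array(c)
    near=(X>.4)&(X<.66)&(Y>.22)&(Y<.4)
    s=near&(Z>.106)&(Z<.13);(tc,r)=cv2.minEnclosingCircle(P[s][:,:2].astype(np.float32));tm=P[s][:,:2];
    tc=(np.percentile(tm,1,axis=0)+np.percentile(tm,99,axis=0))/2; print("tin",tc.round(4),r)
    fl=s&(g[:,0]-g[:,2]>30)&(g[:,0]>140)
    if fl.any():
        q=np.median(P[fl],0); print("flap",fl.sum(),q.round(4),"ang",np.degrees(np.arctan2(*(q[:2]-tc)[::-1])).round(1)); rect(fl,"flaprect")
    b=near&(Z>.058)&(Z<.072)&(X<.53)&(np.hypot(X-tc[0],Y-tc[1])>.05);bc=rect(b,"block")
    print("tin->block ang",np.degrees(np.arctan2(*(bc-tc)[::-1])).round(1),np.linalg.norm(bc-tc).round(4))
    rect((X>.44)&(X<.66)&(Y>-.3)&(Y<.11)&(Z>.022)&(Z<.042)&(np.hypot(X-.48,Y+.2)>.05),"panel")
    for n,(cx,cy) in dict(glue=(.47,-.2),can=(.495,.18)).items():
        q=P[(np.hypot(X-cx,Y-cy)<.06)&(Z>.08)]; print(n,q.min(0).round(3),q.max(0).round(3))
    return f,P,g
if __name__=="__main__":
    for c in ["top","scene"]: print(c); f,P,g=measure(c)
E
python3 m.py
python3 - <<'E'
from h import *
f=grab_frame("top")
im=f["pixels"][195:285,180:270,::-1]; cv2.imwrite("pics/r.png",cv2.resize(im,None,fx=6,fy=6,interpolation=cv2.INTER_CUBIC))
E
```

```text
top
tin [0.5686 0.3194] 0.033019158989191055
flap 87 [0.5655 0.3011 0.1195] ang -99.8
flaprect 87 [0.5652 0.3017] [0.021  0.0254] 74.49
block 556 [0.4873 0.3004] [0.0513 0.0717] 13.25
tin->block ang -166.8 0.0835
panel 2704 [ 0.5336 -0.0445] [0.1602 0.1114] 74.67
glue [ 0.447 -0.237  0.08 ] [ 0.505 -0.177  0.174]
can [0.468 0.152 0.08 ] [0.526 0.209 0.126]
scene
tin [0.572  0.3199] 0.03258168697357178
flap 181 [0.5642 0.2992 0.1213] ang -110.7
flaprect 181 [0.5643 0.299 ] [0.0219 0.026 ] 71.87
block 1031 [0.4866 0.2998] [0.0521 0.0711] 13.25
tin->block ang -166.8 0.0877
panel 2675 [ 0.5322 -0.046 ] [0.1631 0.1106] 74.68
glue [ 0.448 -0.225  0.08 ] [ 0.506 -0.179  0.172]
can [0.469 0.152 0.08 ] [0.528 0.21  0.122]
```

View pics/r.png

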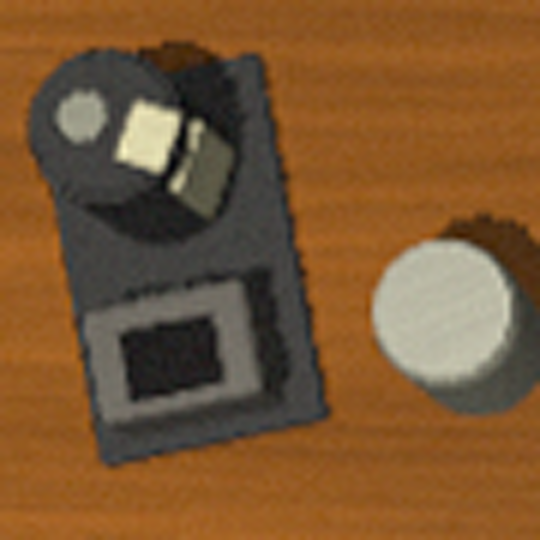

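Call:
play_rows(plan=[[[0, 0, 0], [0, 0, -0.9], -1], [[0, 0, 0], [0, 0, -0.9], -1], [[-0.95, -0.66, 0], [0, 0, 0], -1], [[-0.95, -0.66, 0], [0, 0, 0], -1], [[-0.95, -0.66, 0], [0, 0, 0], -1], [[-0.95, -0.66, 0], [0, 0, 0], -1], [[-0.95, -0.66, 0], [0, 0, 0], -1], [[-0.95, -0.66, 0], [0, 0, 0], -1], [[-0.95, -0.66, 0], [0, 0, 0], -1], [[-0.95, -0.66, 0], [0, 0, 0], -1], [[-0.95, -0.66, 0], [0, 0, 0], -1], [[-0.95, -0.66, 0], [0, 0, 0], -1], [[-0.95, -0.66, 0], [0, 0, 0], -1], [[-0.95, -0.66, 0], [0, 0, 0], -1], [[-0.95, -0.66, 0], [0, 0, 0], -1], [[-0.95, -0.66, 0], [0, 0, 0], -1], [[-0.95, -0.66, 0], [0, 0, 0], -1], [[-0.95, -0.66, 0], [0, 0, 0], -1], [[-0.95, -0.66, 0], [0, 0, 0], -1], [[0, 0, 0], [0, 0, 0], -1]])

```text
clock: 3.8
position: [0.5727, 0.3188, 0.245]
tool_rot: [-3.141, 0.0, 3.137]
force: [-0.4, 0.1, 0.1]
grip_width: 0.0856
finger_force: 0.0
```

```bash
python3 -c "
from h import *
o=bot.observe();print(o['qpos'],o['position'],o['tool_rot'])"
```

```text
[-0.58799682  0.57130847 -0.01681559  1.51303911  0.01162595  1.05748522
  0.95795773] [0.57267985 0.31879547 0.2450399 ] [-3.14065869e+00  4.69889316e-04  3.13660736e+00]
```

Call:
play_rows(plan=[[[0, 0, 1], [0, 0, 0], -1], [[0.05, 0.03, 1], [0, 0, 0], -1], [[0, 0, 1], [0, 0, 0], -1], [[0, 0, 1], [0, 0, 0], -1], [[0, 0, 0.9], [0, 0, 0], -1], [[0, 0, 0.9], [0, 0, 0], -1], [[0, 0, 0], [0, 0, 0], -1], [[0, 0, 0], [0, 0, 0], 0.2], [[0, 0, 0], [0, 0, 0], 1], [[0, 0, 0], [0, 0, 0], 1], [[0, 0, 0], [0, 0, 0], 1], [[0, 0, 0], [0, 0, 0], 1], [[0, 0, 0], [0, 0, 0], 1]], newtons=30)

```text
clock: 5.42
position: [0.5704, 0.3217, 0.1017]
tool_rot: [3.141, 0.002, 3.14]
force: [-0.8, -2.0, 7.8]
grip_width: 0.0628
finger_force: 33.1
```

Call:
play_rows(plan=[[[0, 0, 0], [0, 0, 0.7], 1], [[0, 0, 0], [0, 0, 0.7], 1], [[0, 0, 0], [0, 0, 0.7], 1], [[0, 0, 0], [0, 0, 0.7], 1], [[0, 0, 0], [0, 0, 0.7], 1], [[0, 0, 0], [0, 0, 0.7], 1], [[0, 0, 0], [0, 0, 0.7], 1], [[0, 0, 0], [0, 0, 0.7], 1], [[0, 0, 0], [0, 0, 0.7], 1], [[0, 0, 0], [0, 0, 0.65], 1], [[0, 0, 0], [0, 0, 0], 1], [[0, 0, 0], [0, 0, 0], 1], [[0, 0, 0], [0, 0, 0], 1]])

```text
clock: 7.05
position: [0.5704, 0.3229, 0.1017]
tool_rot: [3.139, -0.001, 2.1]
force: [1.0, 4.5, 7.1]
grip_width: 0.0631
finger_force: 32.9
```

Call:
play_rows(plan=[[[0, 0, 0], [0, 0, 0], 0], [[0, 0, 0], [0, 0, 0], -1], [[0, 0, 0], [0, 0, 0], -1], [[0, 0, 0], [0, 0, 0], -1], [[0, 0, -0.5], [0, 0, 0], -1], [[0, 0, -1], [0, 0, 0], -1], [[0, 0, -1], [0, 0, 0], -1], [[0, 0, -1], [0, 0, 0], -1], [[0, 0, -1], [0, 0, -1], -1], [[0, 0, -1], [0, 0, -1], -1], [[0, 0, 0], [0, 0, -1], -1], [[0, 0, 0], [0, 0, -1], -1], [[0, 0, 0], [0, 0, -1], -1], [[0, 0, 0], [0, 0, -1], -1], [[0, 0, 0], [0, 0, -1], -1], [[0, 0, 0], [0, 0, 0], -1]])

```text
clock: 9.05
position: [0.57, 0.3212, 0.2386]
tool_rot: [3.141, 0.001, -3.137]
force: [-0.4, -0.1, 0.5]
grip_width: 0.0851
finger_force: 0.0
```

Call:
play_rows(plan=[[[0.37, -0.98, 0], [0, 0, -0.06], -1], [[0.37, -0.98, 0], [0, 0, 0], -1], [[0.37, -0.98, 0], [0, 0, 0], -1], [[0.37, -0.98, 0], [0, 0, 0], -1], [[0.37, -0.98, 0], [0, 0, 0], -1], [[0.37, -0.98, 0], [0, 0, 0], -1], [[0.37, -0.98, 0], [0, 0, 0], -1], [[0.37, -0.98, 0], [0, 0, 0], -1], [[0.37, -0.98, 0], [0, 0, 0], -1], [[0.37, -0.98, 0], [0, 0, 0], -1], [[0.37, -0.98, 0], [0, 0, 0], -1], [[0.37, -0.98, 0], [0, 0, 0], -1], [[0.37, -0.98, 0], [0, 0, 0], -1], [[0.37, -0.98, 0], [0, 0, 0], -1], [[0.37, -0.98, 0], [0, 0, 0], -1], [[0, 0, 0], [0, 0, 0], -1]])

```text
clock: 11.05
position: [0.4358, -0.0493, 0.2383]
tool_rot: [-3.141, 0.001, -3.133]
force: [-0.9, 0.1, 0.4]
grip_width: 0.0854
finger_force: 0.0
```

```bash
python3 m.py
python3 - <<'E'
from h import *
f=grab_frame("top")
im=f["pixels"][160:370,175:490,::-1]; cv2.imwrite("pics/t2.png",cv2.resize(im,None,fx=2.5,fy=2.5,interpolation=cv2.INTER_CUBIC))
E
```

```text
top
tin [0.567  0.3212] 0.03297824412584305
flap 85 [0.5488 0.3171 0.1199] ang -167.4
flaprect 85 [0.5494 0.3173] [0.021 0.024] 11.0
block 557 [0.4873 0.3003] [0.0518 0.0713] 12.28
tin->block ang -165.3 0.0824
panel 276 [0.5519 0.0237] [0.0228 0.1099] 77.49
glue [ 0.447 -0.237  0.082] [ 0.506 -0.184  0.175]
can [0.469 0.152 0.08 ] [0.526 0.21  0.126]
scene
tin [0.5692 0.3223] 0.033094748854637146
flap 184 [0.5489 0.3147 0.121 ] ang -159.6
flaprect 184 [0.5497 0.3086] [0.0207 0.0387] 9.02
block 974 [0.4864 0.2995] [0.0516 0.0712] 11.41
tin->block ang -164.6 0.0859
panel 2670 [ 0.5322 -0.0461] [0.163  0.1109] 74.93
glue [ 0.448 -0.225  0.08 ] [ 0.506 -0.177  0.172]
can [0.469 0.151 0.08 ] [0.527 0.21  0.123]
```

View pics/t2.png

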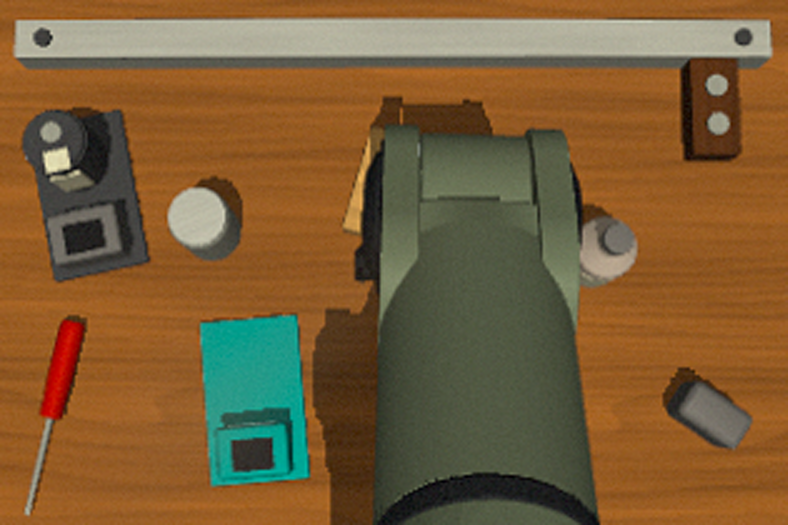

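Call:
play_rows(plan=[[[0.3, 0.1, 1], [0, 0, 0], -1], [[0, 0, 1], [0, 0, 0], -1], [[0, 0, 1], [0, 0, 0], -1], [[0, 0, 1], [0, 0, 0], -1], [[0, 0, 1], [0, 0, 0], -1], [[0, 0, 1], [0, 0, 0], -1], [[0, 0, 1], [0, 0, 0], -1], [[0, 0, 0.8], [0, 0, 0], -1], [[0, 0, 0.6], [0, 0, 0], -1], [[0, 0, 0.25], [0, 0, 0], -1], [[0, 0, 0], [0, 0, 0], -1], [[0, 0, 0], [0, 0, 0], -1]])

```text
clock: 12.7
position: [0.4291, -0.0454, 0.0221]
tool_rot: [-3.142, 0.001, -3.127]
force: [-0.5, 0.3, 0.0]
grip_width: 0.0854
finger_force: 0.0
```

Call:
play_rows(plan=[[[0, 0, 0], [0, 0, 0], -0.4], [[0, 0, 0], [0, 0, 0], -0.4], [[-0.4, 0, 0], [0, 0, 0], -0.4], [[-0.4, 0, 0], [0, 0, 0], -0.4], [[-0.3, 0, 0], [0, 0, 0], -0.4], [[-0.3, 0, 0], [0, 0, 0], -0.4], [[-0.3, 0, 0], [0, 0, 0], -0.4], [[-0.3, 0, 0], [0, 0, 0], -0.4], [[-0.3, 0, 0], [0, 0, 0], -0.4], [[-0.3, 0, 0], [0, 0, 0], -0.4], [[-0.3, 0, 0], [0, 0, 0], -0.4], [[-0.3, 0, 0], [0, 0, 0], -0.4], [[-0.3, 0, 0], [0, 0, 0], -0.4], [[-0.3, 0, 0], [0, 0, 0], -0.4], [[-0.3, 0, 0], [0, 0, 0], -0.4], [[0, 0, 0], [0, 0, 0], -0.4]])

```text
clock: 14.7
position: [0.5322, -0.0439, 0.0216]
tool_rot: [3.142, 0.001, -3.127]
force: [-1.2, -0.4, -1.3]
grip_width: 0.0597
finger_force: 0.0
```

```bash
python3 m.py | grep -A1 -E "scene|panel|glue"
python3 - <<'E'
from h import *
f=grab_frame("scene")
im=f["pixels"][130:370,150:450,::-1]; cv2.imwrite("pics/s3.png",cv2.resize(im,None,fx=2.4,fy=2.4,interpolation=cv2.INTER_CUBIC))
E
```

```text
panel 439 [0.5958 0.0389] [0.0356 0.1075] 85.12
glue [ 0.447 -0.236  0.08 ] [ 0.506 -0.178  0.175]
can [0.468 0.151 0.081] [0.525 0.209 0.124]
scene
tin [0.5691 0.3225] 0.03281592205166817
--
panel 3130 [ 0.588  -0.0282] [0.1315 0.165 ] 0.37Traceback (most recent call last):
  File "m.py", line 19, in <module>
    for c in ["top","scene"]: print(c); f,P,g=measure(c)
                                              ~~~~~~~^^^
  File "m.py", line 16, in measure
    q=P[(np.hypot(X-cx,Y-cy)<.06)&(Z>.08)]; print(n,q.min(0).round(3),q.max(0).round(3))
                                                    ~~~~~^^^
    return umr_minimum(a, axis, None, out, keepdims, initial, where)
ValueError: zero-size array to reduction operation minimum which has no identity
```

View pics/s3.png

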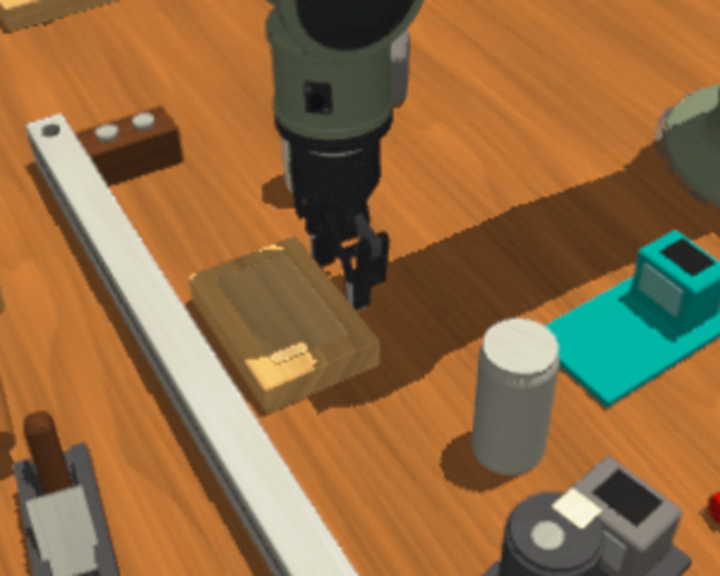

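Call:
play_rows(plan=[[[-0.2, 0, 0], [0, 0, 0], -0.4], [[-0.2, 0, 0], [0, 0, 0], -0.4], [[-0.15, 0, 0], [0, 0, 0], -0.4], [[-0.1, 0, 0], [0, 0, 0], -0.4], [[-0.1, 0, 0], [0, 0, 0], -0.4], [[0, 0, 0], [0, 0, 0], -0.4]])

```text
clock: 15.6
position: [0.5501, -0.0437, 0.0215]
tool_rot: [-3.142, 0.0, -3.127]
force: [-1.6, 0.5, 1.2]
grip_width: 0.0599
finger_force: 1.0
```

Call:
play_rows(plan=[[[-0.1, 0, 0], [0, 0, 0], -0.4], [[-0.1, 0, 0], [0, 0, 0], -0.4], [[-0.1, 0, 0], [0, 0, 0], -0.4], [[0, 0, 0], [0, 0, 0], -0.4]])

```text
clock: 16.1
position: [0.5557, -0.0436, 0.0212]
tool_rot: [3.142, -0.004, -3.127]
force: [-13.2, 0.3, 8.8]
grip_width: 0.06
finger_force: 7.0
```

```bash
sed -i 's/q=P\[(np.hypot(X-cx/q=P[(np.hypot(X-cx/; s/; print(n,q.min/; len(q) and print(n,q.min/' m.py; python3 m.py | grep -E "scene|panel"
```

```text
panel 376 [0.6127 0.038 ] [0.0946 0.0282] 1.24
scene
panel 2674 [ 0.6011 -0.0279] [0.1629 0.1176] 90.0
```

Call:
play_rows(plan=[[[0.5, 0, 0], [0, 0, 0], -0.4], [[0.5, 0, -0.5], [0, 0, 0], -0.3], [[0, 0, -1], [0, 0, 0], -0.2], [[0, 0, -1], [0, 0, 0], -0.2], [[0, 0, -1], [0, 0, 0], -0.2], [[0, 0, -1], [0, 0, 0], -0.2], [[-0.7, 1, -0.5], [0, 0, 0], -0.2], [[-0.7, 1, 0], [0, 0, 0], -0.2], [[-0.7, 1, 0], [0, 0, 0], -0.2], [[-0.7, 1, 0], [0, 0, 0], -0.2], [[-0.7, 1, 0], [0, 0, 0], -0.2], [[0, 0, 0], [0, 0, 1], -0.2], [[0, 0, 0], [0, 0, 1], -0.2], [[0, 0, 0], [0, 0, 1], -0.2], [[0, 0, 0], [0, 0, 1], -0.2], [[0, 0, 0], [0, 0, 1], -0.2], [[0, 0, 0], [0, 0, 1], -0.2], [[0, 0, 0], [0, 0, 1], -0.2], [[0, 0, 0], [0, 0, 1], -0.2], [[0, 0, 0], [0, 0, 1], -0.2]])

```text
clock: 18.7
position: [0.6179, 0.0823, 0.1475]
tool_rot: [3.14, -0.001, 1.801]
force: [-0.2, 0.3, -0.3]
grip_width: 0.0513
finger_force: 0.0
```

Call:
play_rows(plan=[[[0, 0, 0], [0, 0, 1], -0.2], [[0, 0, 0], [0, 0, 0.47], -0.2], [[0, 0, 0], [0, 0, 0], -0.2]])

```text
clock: 19.08
position: [0.6179, 0.0825, 0.1473]
tool_rot: [3.141, -0.0, 1.586]
force: [-0.2, -0.0, -0.2]
grip_width: 0.0511
finger_force: 0.0
```

```bash
python3 m.py | grep -E "scene|panel"
python3 - <<'E'
from h import *
print(bot.observe()['qpos'])
for c in ["scene","top"]:
    f=grab_frame(c)
    P,u,v=pts(f);X,Y,Z=P.T
    q=(X>.6)&(X<.65)&(Y>-.36)&(Y<-.27)&(Z>.03)&(Z<.05); print("stop",np.percentile(Y[q],[1,99]))
    q=(X>.58)&(X<.64)&(Y>-.2)&(Y<.08)&(Z>.015)&(Z<.04); print("panel y",np.percentile(Y[q],[0,1,99,100]))
    for y0 in (-.07,-.03,.0,.02): 
        q=(abs(Y-y0)<.01)&(X>.54)&(X<.69)&(Z>.02)&(Z<.037); print(y0,X[q].min() if q.any() else 0)
f=grab_frame("scene")
im=f["pixels"][130:370,150:450,::-1]; cv2.imwrite("pics/s4.png",cv2.resize(im,None,fx=2.4,fy=2.4,interpolation=cv2.INTER_CUBIC))
E
```

```text
panel 2209 [ 0.6127 -0.0259] [0.0943 0.1576] 0.11
scene
panel 2056 [ 0.613  -0.0276] [0.0948 0.1621] 0.73
[-0.56899527  0.70055219  0.52709986  1.70908032 -0.44549411  0.85320428
  0.17047946]
stop [-0.3581772  -0.30811605]
panel y [-0.10851079 -0.10459755  0.05261561  0.05351003]
-0.07 0.5658151173747
-0.03 0.566675837007251
0.0 0.5652492620131588
0.02 0.5648134633731059
stop [-0.35809946 -0.30712872]
panel y [-0.10465092 -0.10405832  0.05171263  0.05249023]
-0.07 0.5669453626984021
-0.03 0.566405916852258
0.0 0.5662906462675713
0.02 0.5659155397662811
```

View pics/s4.png

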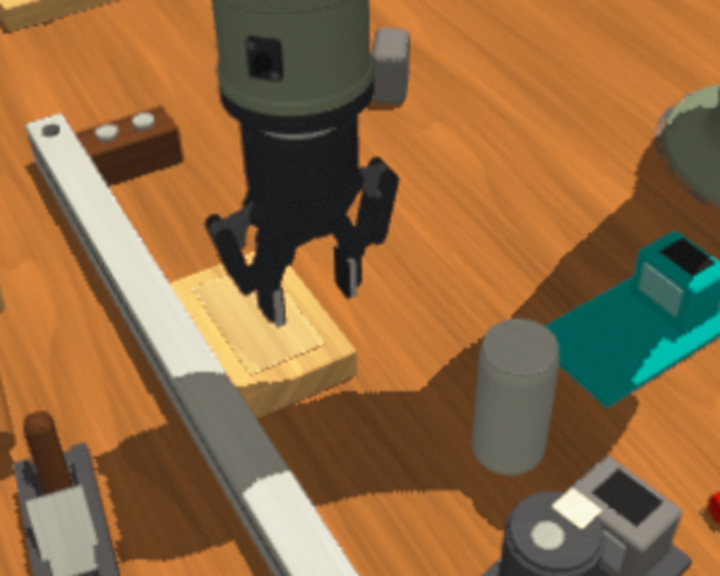

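Call:
play_rows(plan=[[[0, -0.3, 1], [0, 0, 0], -0.2], [[0, 0, 1], [0, 0, 0], -0.2], [[0, 0, 1], [0, 0, 0], -0.2], [[0, 0, 1], [0, 0, 0], -0.2], [[0, 0, 0.7], [0, 0, 0], -0.2], [[0, 0, 0.3], [0, 0, 0], -0.2], [[0, 0, 0], [0, 0, 0], -0.2], [[-0.4, 0, 0], [0, 0, 0], -0.2], [[-0.4, 0, 0], [0, 0, 0], -0.2], [[-0.4, 0, 0], [0, 0, 0], -0.2], [[-0.4, 0, 0], [0, 0, 0], -0.2], [[-0.4, 0, 0], [0, 0, 0], -0.2], [[-0.4, 0, 0], [0, 0, 0], -0.2], [[-0.4, 0, 0], [0, 0, 0], -0.2], [[-0.4, 0, 0], [0, 0, 0], -0.2], [[0, 0, 0], [0, 0, 0], -0.2]])

```text
clock: 21.32
position: [0.6119, 0.0008, 0.022]
tool_rot: [3.141, 0.0, 1.584]
force: [-0.1, 1.2, 0.6]
grip_width: 0.0512
finger_force: 0.0
```

```bash
cat > p.py <<'E'
from h import *
print(bot.observe()['qpos'].round(2))
for c in ["scene","top"]:
    f=grab_frame(c)
    P,u,v=pts(f);X,Y,Z=P.T
    q=(X>.58)&(X<.63)&(Y>-.303)&(Y<.08)&(Z>.02)&(Z<.037); print(c,"panel y",np.percentile(Y[q],[0,1,99,100]).round(4))
    for y0 in np.arange(-.29,.04,.03):
        q=(abs(Y-y0)<.01)&(X>.54)&(X<.66)&(Z>.02)&(Z<.037); print(y0.round(2),X[q].min().round(4) if q.sum()>20 else 0,end="; ")
    print()
E
python3 p.py
```

```text
[-0.36  0.85  0.4   1.78 -0.53  0.61  0.37]
scene panel y [-0.1732 -0.1704  0.0109  0.0118]
-0.29 0; -0.26 0; -0.23 0; -0.2 0; -0.17 0.5943; -0.14 0.6034; -0.11 0.6117; -0.08 0; -0.05 0.6303; -0.02 0.5759; 0.01 0.5707; 
top panel y [-0.169  -0.1682 -0.0251 -0.0175]
-0.29 0; -0.26 0; -0.23 0; -0.2 0; -0.17 0.5673; -0.14 0.5677; -0.11 0.5673; -0.08 0.5676; -0.05 0.5666; -0.02 0.5661; 0.01 0;
```

Call:
play_rows(plan=[[[-0.4, 0, 0], [0, 0, 0], -0.2], [[-0.4, 0, 0], [0, 0, 0], -0.2], [[-0.4, 0, 0], [0, 0, 0], -0.2], [[-0.4, 0, 0], [0, 0, 0], -0.2], [[-0.4, 0, 0], [0, 0, 0], -0.2], [[-0.4, 0, 0], [0, 0, 0], -0.2], [[-0.4, 0, 0], [0, 0, 0], -0.2], [[-0.4, 0, 0], [0, 0, 0], -0.2], [[-0.4, 0, 0], [0, 0, 0], -0.2], [[-0.4, 0, 0], [0, 0, 0], -0.2], [[-0.4, 0, 0], [0, 0, 0], -0.2], [[-0.4, 0, 0], [0, 0, 0], -0.2], [[-0.2, 0, 0], [0, 0, 0], -0.2], [[-0.2, 0, 0], [0, 0, 0], -0.2], [[0, 0, 0], [0, 0, 0], -0.2]])

```text
clock: 23.3
position: [0.6138, -0.1283, 0.0216]
tool_rot: [3.141, 0.001, 1.585]
force: [-1.6, 0.3, -0.1]
grip_width: 0.0509
finger_force: 0.0
```

```bash
python3 p.py
```

```text
[-0.14  0.87  0.38  1.74 -0.5   0.63  0.54]
scene panel y [-0.3016 -0.2964 -0.1186 -0.1176]
-0.29 0.6062; -0.26 0.6137; -0.23 0; -0.2 0.6248; -0.17 0.5756; -0.14 0.5862; -0.11 0.5809; -0.08 0; -0.05 0; -0.02 0; 0.01 0; 
top panel y [-0.2977 -0.2968 -0.191  -0.1858]
-0.29 0.568; -0.26 0.5677; -0.23 0.5668; -0.2 0.5665; -0.17 0; -0.14 0; -0.11 0; -0.08 0; -0.05 0; -0.02 0; 0.01 0;
```

~9 mm to go.

Call:
play_rows(plan=[[[-0.15, 0, 0], [0, 0, 0], -0.2], [[-0.1, 0, 0], [0, 0, 0], -0.2], [[-0.1, 0, 0], [0, 0, 0], -0.2], [[-0.1, 0, 0], [0, 0, 0], -0.2], [[0, 0, 0], [0, 0, 0], -0.2]])

```text
clock: 24.02
position: [0.6139, -0.1384, 0.0216]
tool_rot: [-3.141, -0.001, 1.586]
force: [-0.4, 6.5, 2.2]
grip_width: 0.051
finger_force: 3.4
```

Call:
play_rows(plan=[[[-0.1, 0, 0], [0, 0, 0], -0.2], [[0, 0, 0], [0, 0, 0], -0.2], [[0.5, 0, 0], [0, 0, 0], -0.2], [[0.7, 0, 0], [0, 0, 0], -0.2], [[0.7, 0, -0.7], [0, 0, 0], -0.2], [[0.7, 0, -1], [0, 0, 0], -0.2], [[0.7, 0, -1], [0, 0, 0], -0.2], [[0.7, 0, -1], [0, 0, 0], -0.2], [[0.7, 0, -1], [0, 0, 0], -0.2], [[0.7, -0.5, -1], [0, 0, 0], -0.2], [[0.7, -1, -1], [0, 0, 0], -0.2], [[0.7, -1, -1], [0, 0, 0], -0.2], [[0, -1, -1], [0, 0, 0], -0.2], [[0, 0, 0], [0, 0, 0], -0.2]])

```text
clock: 25.78
position: [0.5233, 0.0279, 0.2406]
tool_rot: [3.139, -0.001, 1.586]
force: [1.0, 0.5, 0.2]
grip_width: 0.0511
finger_force: 0.0
```

```bash
python3 p.py; python3 m.py;  python3 - <<'E'
from h import *
f=grab_frame("top")
im=f["pixels"][160:370,175:490,::-1]; cv2.imwrite("pics/t5.png",cv2.resize(im,None,fx=2.5,fy=2.5,interpolation=cv2.INTER_CUBIC))
P,u,v=pts(f);X,Y,Z=P.T
q=(X>.555)&(X<.665)&(Y>-.303)&(Y<-.13)&(Z>.02)&(Z<.037); print(cv2.minAreaRect(P[q][:,:2].astype(np.float32)))
for y0 in (-.28,-.22,-.16):
    q=(abs(Y-y0)<.01)&(X>.64)&(X<.7)
    print(y0,X[q&(Z>.02)&(Z<.037)&(X<.69)].max(),X[q&(Z>.045)].min())
E
```

```text
[-0.62  0.43  0.61  1.89 -0.31  0.91  0.16]
scene panel y [-0.3028 -0.3004 -0.1499 -0.1474]
-0.29 0.5693; -0.26 0.5696; -0.23 0.5693; -0.2 0.5688; -0.17 0.5673; -0.14 0.5718; -0.11 0; -0.08 0; -0.05 0; -0.02 0; 0.01 0; 
top panel y [-0.3029 -0.302  -0.1487 -0.1479]
-0.29 0.5679; -0.26 0.5669; -0.23 0.567; -0.2 0.5661; -0.17 0.5671; -0.14 0.5732; -0.11 0; -0.08 0; -0.05 0; -0.02 0; 0.01 0; 
top
tin [0.5672 0.3213] 0.03288572281599045
flap 85 [0.5484 0.3174 0.1195] ang -168.2
flaprect 85 [0.549  0.3174] [0.0223 0.0231] 14.5
block 557 [0.4867 0.3002] [0.0511 0.072 ] 14.34
tin->block ang -165.3 0.0833
panel 2095 [ 0.6131 -0.2239] [0.094  0.1519] 0.18
glue [ 0.447 -0.236  0.08 ] [ 0.505 -0.177  0.175]
can [0.469 0.163 0.081] [0.526 0.21  0.124]
scene
tin [0.5694 0.3224] 0.033301159739494324
flap 146 [0.5495 0.3123 0.1211] ang -153.0
flaprect 146 [0.5526 0.3057] [0.0241 0.0476] 26.24
block 980 [0.4858 0.2996] [0.0506 0.0713] 14.03
tin->block ang -164.7 0.0866
panel 1621 [ 0.6138 -0.2231] [0.0932 0.1534] 0.37
glue [ 0.462 -0.227  0.08 ] [ 0.506 -0.178  0.17 ]
can [0.469 0.152 0.08 ] [0.527 0.21  0.123]
((0.6156620979309082, -0.22538724541664124), (0.09856746345758438, 0.1554819494485855), 0.3725567162036896)
-0.28 0.6804590930798055 0.678771409749841
-0.22 0.6792379610830838 0.6777987408893699
-0.16 0.6781325549506706 0.6768336552413136
```

View pics/t5.png

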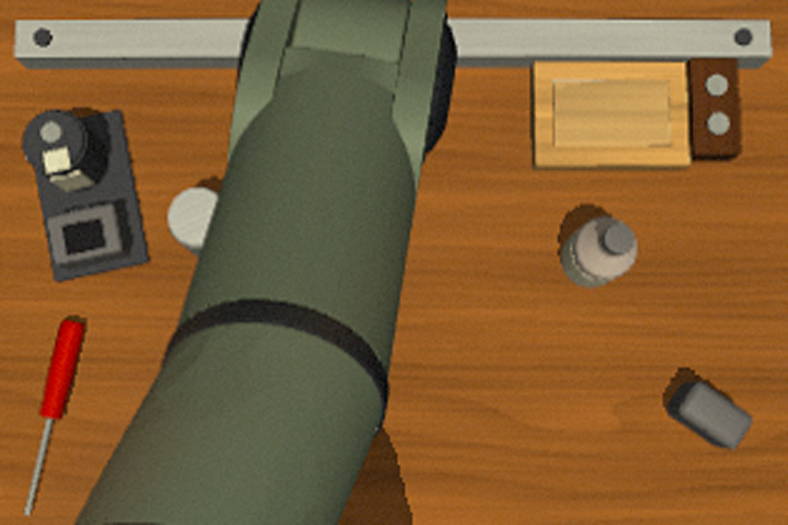

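```bash
python3 -c "
from workcell import bot
print(bot.job_done())"
```

```text
the job is handed in; nothing more can be done
None
```

The job is handed in, but I got no verdict back. By the last camera check, the drawer front lies flat on the fence and against the stop, the tin's label faces the window within about 2°, and the bystanders show no visible shift.

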